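# Ease the panel clamp by one ratchet notch

### The arm

A 6-joint arm with a two-finger parallel gripper is mounted at the origin on the work surface. World frame = base frame: x ahead of the robot, y to its left, z up, the work surface at z = 0. Lengths are in m, angles in degrees, forces in N, time in s.
With the tool pointing down it reaches from about 0.3 to 0.75 m from the base axis. Payload 8.5 kg.
Tool frame: the origin (TCP) lies between the finger pads; the fingertips stand 22 mm ahead of it and the grasp point (between the pads) lies 3 mm ahead of it (env.nose_length is the distance from the TCP to the fingertips, in m); z points along the fingers, x is the direction in which the jaws open and shut, and the axes are right-handed (so a half turn about z gives the same grasp; the last joint's range is limited). The gripper opens to 85 mm and grips with 20 to 120 N. Pads are 22 mm wide; open, the fingers measure 114 mm over their backs; the gripper's body (76 mm by 85 mm) begins 54 mm behind the grasp point. The pads swing forward as they close: fully open they stand 13 mm farther back than shut.
Start: joints at [-86.133, 21.807, 74.336, -0, 83.858, -12.336], TCP at [0.153, -0.528, 0.253] pointing down, gripper open.
Joint ranges: [-178.18, 178.18], [-50.72, 133.34], [12.68, 142.11], [-81.47, 261.47], [9.98, 163.14], [-165.26, 165.26]. Speed limits (degrees/s): [136.94, 136.94, 180, 180, 180, 180].

### API

Orientations are given as a 3x3 rotation matrix whose columns are the frame's x, y, z axes.
In Python, from rig import env gives the robot as it stands.
- The arm moves only by the tool arm_command, never from a script. Its argument "steps" is a list of rows, each an object with "delta_pos": the shift along the world's x, y, z in mm, a list of three; "dr": the turn, a rotation vector about the world's x, y, z in degrees, a list of three. In form: [{"delta_pos": [dx, dy, dz], "dr": [wx, wy, wz]}, ...]. A call has 1 to 20 rows; each row shifts and turns the commanded pose from where the row before left it; what a row does not reach is not made up. A row lasts 1/10 s, in which the tool goes at most 50 mm and 8.59 degrees, less where a joint would pass 70% of its speed; a pose out of reach is approached as far as the arm can. A call with a gripper value outside its range is refused whole. "grip" is the opening, from 0 (shut) to 1 (fully open), set as the call begins (left out, the last holds). The fingers move at their own pace and stop on an object; "squeeze" is the grip in N (left out, the last holds). Time passes only in rows, so rows that do not move let the fingers close. It gives the time, the measured TCP pose, the force and the opening at its end, in the units of the state.
- env.observe(): the state, without advancing time (a new reading comes with each control period).
- env.get_image(name): name is "scene" or "top"; returns the picture (420x560x3 uint8, blue, green, red); there is no depth.
- env.get_calibration(name): a dict with "fx", "fy", "cx", "cy" (pixels), "k1" (the pictures are not rectified: a ray, as slopes to the right and down, at radius r is drawn at 1 + k1 r^2 times it, then the intrinsics apply), "view" (4x4, takes a point from world to camera coordinates). Camera axes: x right, y up, looking along -z (the intrinsics and any distortion apply to the point x, -y, -z); pixel columns grow to the right and rows downward; lengths in m; the calibration is good to about 2 mm. A picture is of the moment at which its call begins. get_calibration takes no time and is no camera call.
- env.close_job(): hands the job in, once; it reports no verdict.
The state is a dict: "time_s": time; "q": joint angles; "qvel": joint speeds; "joint_efforts": joint torques, N m; "position": TCP position; "tool_rot": TCP orientation; "ft_force": force on the tool from outside, world axes, zero at the start; "wrist_torque": the same for the moment, N m; "grip_width": finger opening in m.
Only numpy, scipy, OpenCV 4.12 (cv2) and the standard library are available. Lean on these libraries where they do the work, as an engineer would, in place of code of your own. Each camera call takes 0.05 s, during which the arm holds its last target. There are 200 camera calls.

### The job

Ease the ratchet clamp on the bench by one notch: with a fingertip push the yellow pawl's thumb tab away so that the pawl lifts clear of the toothed wheel, then push the arm with the red knob to turn the wheel backward (its top away from the robot, toward the clamped white panel) by exactly one tooth and no further, and last push the tab back so that the pawl drops fully into the next tooth gap. Only nudge things with the fingers, gripping nothing, and leave the paint tin, glue bottle and sanding block where they stand.

Things in the scene. Friction and masses are not known exactly. Their poses are not given: they have to be found in the camera images.
- clamp: green and grey ratchet panel clamp, fixed. Origin on the bench top below the wheel's axle; x runs from the wheel to the pawl and white panel (away from the robot), y left, z up. Base 400 x 100 mm, x = -115 to 285. Toothed wheel at y = -7 to 7 mm, push arms at y = -75, rack at y = 45. Jaw (x = 112 to 135, top z = 114) draws back 8 mm per notch. Panel top z = 38
- ratchet (a joint): wheel angle, rad; grows as the wheel turns backward (top toward the clamp's +x). 12 teeth: one notch = 0.524. Starts within 0.05 of 0, pawl in a tooth gap; in each gap (0, 0.524, ...) it has about 0.07 play either way. A seated pawl blocks it backward; forward it clicks under the pawl. Stays where left (2 N at the knob moves it)
- axle (a point): centre of the steel ratchet wheel, on its axle (along the clamp's y), 130 mm above the bench. Saw teeth: tip radius 60 mm, root radius 50 mm. Its green bearing posts reach 26 mm either side and up to z = 156 mm
- pivot (a point): centre of the pawl's pivot (along the clamp's y), at x = 75, y = 0, z = 200 mm in the clamp's frame; it sits between two green cheeks (26 mm long in x, out to 20 mm either side) whose tops are at z = 214 mm
- red_knob (a point): centre of the red ball knob (22 mm diameter) at the end of the upper push arm, 110 mm from the axle line, at y = -75 mm. The arm is a steel rod 12 mm thick, radial from axle to knob; at wheel angle 0 it leans 0.35 rad from vertical toward the clamp's -x, after one notch 0.17 rad toward +x. Three more arms (black knobs) at 90 degree spacing
- pawl (a joint): angle of the yellow pawl about its pivot, rad. 0 = fully down in a tooth gap (its stop), grows as the nose lifts, to 1.0 at the other stop. Above about 0.15 the nose is clear of the teeth; resting on a tooth tip it reads about 0.1. Stiff pivot: it stays where it is left, up or down (about 1 N at the tab moves it)
- tab_top (a point): middle of the upper end of the pawl's thumb tab: a flat yellow plate 30 mm wide (along the clamp's y), 6 mm thick, that stands up 72 mm from the pawl's pivot. With the pawl down it leans 0.35 rad from vertical toward the clamp's -x; pushing it toward +x lifts the pawl, pushing it back toward -x lowers it
- nose_tip (a point): underside of the pawl's nose, 70 mm from the pivot on the wheel side; the pawl's arm from pivot to nose is 14 mm wide, its top at z = 204 mm when down
- tin: closed orange paint tin standing on the bench, 80 mm diameter, 100 mm high; origin at the centre of its underside. A bystander
- glue: white glue bottle with a red cap standing on the bench, 54 mm diameter, 150 mm high; origin at the centre of its underside. A bystander
- sander: cork sanding block lying on the bench, 90 x 55 x 34 mm; origin at the centre of its underside. A bystander

How it is judged (in metres and radians):
On the way, in this order (a step that is already met when the one before it is completed fails the run):
1. the pawl is lifted clear of the teeth (over 0.2 rad) with the wheel still in its first notch (value of joint pawl above 0.2 rad and value of joint ratchet between -0.15 and 0.2 rad), for 0.1 s.
2. with the pawl still up, the wheel is turned back one notch (0.524 rad, within 0.15) (value of joint pawl above 0.2 rad and value of joint ratchet between 0.374 and 0.674 rad), for 0.2 s.
At the end, for the whole second after the job is handed in: the wheel rests one notch back (0.524 rad within 0.13), the pawl is fully down in the tooth gap (under 0.06 rad), and the bystanders stand within 20 mm of where they stood (value of joint ratchet between 0.394 and 0.654 rad and value of joint pawl below 0.06 rad and velocity of joint ratchet between -0.05 and 0.05 rad/s and distance of each of tin, glue, sander from where it was at the start of the episode below 0.02 m); the robot touches nothing.
It fails at once if the wheel is let back well beyond one notch (over 0.9 rad) (value of joint ratchet above 0.9 rad).
It fails at once if the pawl is pinched or forced (over 40 N from the fingers) (contact force between the fingers and pawl above 40 N).
It fails at once if the paint tin is pushed away, tipped or lifted (distance of tin from where it was at the start of the episode above 0.025 m or angle between tin's own z axis and vertical above 0.4 rad).
It fails at once if the glue bottle is pushed away, tipped or lifted (distance of glue from where it was at the start of the episode above 0.025 m or angle between glue's own z axis and vertical above 0.4 rad).
It fails at once if the sanding block is pushed away, tipped or lifted (distance of sander from where it was at the start of the episode above 0.025 m or angle between sander's own z axis and vertical above 0.4 rad).
It also fails if it takes over 64 s, if anything falls off the work surface, if the arm or the gripper's body presses on something with over 40 N, if the wrist force passes 120 N, or if a joint passes its speed limit or range.

## Working session

There is one attempt and no reset: what is moved stays moved. The work goes in short steps, Python scripts to look and compute and a tool call to move; the robot and the scene stay as the last step left them, time stands still between calls to the robot, and variables do not carry over. Pictures are saved under pics/ and viewed, about 8 in all and at most 12, crops included, and the job is handed in when it is done.

Besides the shell and the picture viewer there is one more tool, called after "Call:" in YAML: its name, and indented under it one key for each argument. arm_command: Moves the arm, as the interface text tells. Its arguments: {"type":"object","properties":{"steps":{"type":"array"},"grip":{"type":"number"},"squeeze":{"type":"number"}},"required":["steps"]}

```bash
mkdir -p pics; python3 - <<'E'
from rig import env
import cv2,numpy as np
for n in("scene","top"):
    cv2.imwrite(f"pics/{n}0.png",env.get_image(n)); c=env.get_calibration(n); print(n,{k:(np.round(v,4).tolist() if k=='view' else v) for k,v in c.items()})
print(env.observe())
E
```

```text
scene {'fx': 398.23806344826943, 'fy': 398.23806344826943, 'cx': 282.83037975755366, 'cy': 211.47121499386773, 'k1': -0.04354706576978624, 'view': [[-0.3182, 0.9478, -0.0194, 0.1545], [-0.6657, -0.2088, 0.7165, 0.2767], [0.675, 0.2409, 0.6974, -1.2873], [0.0, 0.0, 0.0, 1.0]]}
top {'fx': 395.52767608071787, 'fy': 395.52767608071787, 'cx': 271.6464915754308, 'cy': 207.85378370229543, 'k1': -0.0873759528793572, 'view': [[0.0149, -0.9998, -0.0147, 0.0302], [0.9822, 0.0119, 0.1874, -0.6213], [-0.1872, -0.0172, 0.9822, -1.0026], [0.0, 0.0, 0.0, 1.0]]}
{'time_s': 0.1, 'q': array([-8.61319332e+01,  2.18357293e+01,  7.43794589e+01,  3.00944770e-03,
        8.38591512e+01, -1.23362678e+01]), 'qvel': array([ 0.04652171, -0.09390626, -0.0947553 , -0.11927749,  0.07632391,
       -0.08990187]), 'joint_efforts': array([ 2.97017104e-03, -4.49223661e+01, -2.31653810e+01, -1.66583450e-04,
        3.69833841e-03, -1.26100474e-05]), 'position': array([ 0.15347386, -0.5279034 ,  0.25279224]), 'tool_rot': array([[ 2.79058305e-01, -9.60274159e-01, -3.54217547e-05],
       [-9.60273338e-01, -2.79058114e-01,  1.29803501e-03],
       [-1.25635421e-03, -3.28212884e-04, -9.99999157e-01]]), 'ft_force': array([-0.07738301, -0.69230178,  0.9243885 ]), 'wrist_torque': array([-0.00324952,  0.04515309, -0.02645035]), 'grip_width': 0.0852553157294712}
```

View pics/scene0.png

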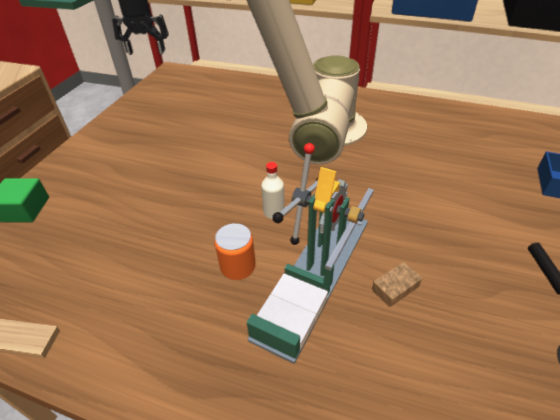

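View pics/top0.png

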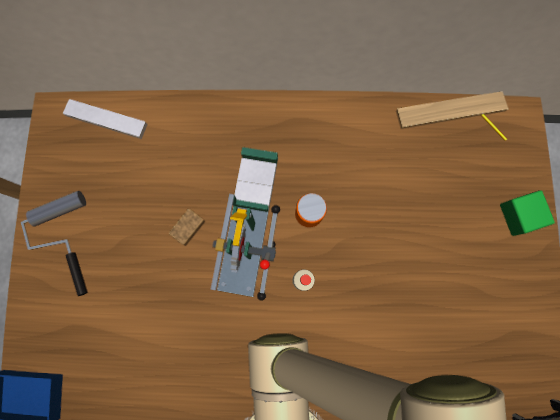

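The scene view shows the red knob at about (309,148), the yellow tab at (327,175), the tin at (236,250), the glue at (273,192) and the sander at (397,283). The top view shows the knob at (264,265), the pawl at (238,225), the panel at (256,180), the tin at (311,208), the glue at (304,280) and the sander at (187,227).

```bash
cat > h.py <<'E'
import numpy as np,cv2
from rig import env
C={n:env.get_calibration(n) for n in("scene","top")}
def proj(n,P):
    c=C[n];v=np.array(c['view']);p=v[:3,:3]@np.asarray(P)+v[:3,3]
    s=np.array([p[0],-p[1]])/-p[2]; s=s*(1+c['k1']*(s@s)); return s*[c['fx'],c['fy']]+[c['cx'],c['cy']]
def ray(n,px):
    c=C[n];v=np.array(c['view'])
    K=np.array([[c['fx'],0,c['cx']],[0,c['fy'],c['cy']],[0,0,1]])
    s=cv2.undistortPoints(np.array([[px]],float),K,np.array([c['k1'],0,0,0.]))[0,0]
    d=v[:3,:3].T@np.array([s[0],-s[1],-1]); return -v[:3,:3].T@v[:3,3],d/np.linalg.norm(d)
def onz(n,px,z):
    o,d=ray(n,px); return o+d*(z-o[2])/d[2]
def tri(a,b):
    A=np.zeros((3,3));y=np.zeros(3);R=[ray("scene",a),ray("top",b)]
    for o,d in R: M=np.eye(3)-np.outer(d,d);A+=M;y+=M@o
    p=np.linalg.solve(A,y); return p,[np.linalg.norm((np.eye(3)-np.outer(d,d))@(p-o))*1e3 for o,d in R]
def blobs(im,lo,hi,roi,amin=8):
    x0,y0,x1,y1=roi;h=cv2.cvtColor(im,cv2.COLOR_BGR2HSV)[y0:y1,x0:x1]
    m=cv2.inRange(h,np.array(lo),np.array(hi));n,l,s,c=cv2.connectedComponentsWithStats(m)
    return [(int(s[i,4]),np.round(c[i]+[x0,y0],1).tolist(),(s[i,:4]+[x0,y0,0,0]).tolist()) for i in range(1,n) if s[i,4]>=amin]
E
python3 - <<'E'
from h import *
s=cv2.imread("pics/scene0.png");t=cv2.imread("pics/top0.png")
for n,im,r in(("scene",s,(220,130,430,350)),("top",t,(170,140,340,310))):
    for nm,lo,hi in(("red",(0,150,90),(4,255,255)),("yel",(18,150,100),(32,255,255)),("orange",(5,200,120),(14,255,255)),("black",(0,0,0),(180,255,45))):
        print(n,nm,blobs(im,lo,hi,r))
a=cv2.resize(s[135:300,255:380],None,fx=3.1,fy=3.1,interpolation=cv2.INTER_CUBIC)
b=cv2.resize(t[140:305,200:325],None,fx=3.1,fy=3.1,interpolation=cv2.INTER_CUBIC)
cv2.imwrite("pics/c1.png",np.hstack([a,b]))
E
```

```text
scene red [(95, [308.8, 147.9], [304, 143, 11, 11]), (101, [271.3, 167.0], [266, 162, 11, 11]), (104, [336.7, 207.9], [333, 196, 10, 27])]
scene yel [(716, [324.8, 188.1], [313, 167, 26, 45]), (21, [352.7, 216.4], [349, 215, 8, 5])]
scene orange [(895, [237.5, 262.4], [220, 239, 35, 40])]
scene black [(56, [277.6, 217.9], [273, 213, 10, 10]), (28, [294.1, 240.9], [291, 238, 7, 6])]
top red [(12, [240.8, 243.5], [240, 238, 3, 12]), (75, [264.3, 263.9], [260, 259, 10, 10]), (85, [305.2, 279.5], [300, 275, 11, 10])]
top yel [(299, [238.2, 224.1], [230, 209, 17, 37]), (86, [219.5, 244.5], [215, 238, 10, 13])]
top orange [(68, [306.3, 217.2], [296, 203, 28, 21])]
top black [(71, [259.9, 158.7], [243, 155, 34, 8]), (13, [234.5, 201.8], [233, 198, 4, 8]), (43, [275.4, 209.1], [272, 206, 8, 7]), (9, [255.0, 208.6], [251, 208, 9, 2]), (54, [251.4, 222.4], [248, 216, 7, 14]), (8, [273.6, 243.9], [273, 242, 2, 5]), (15, [248.9, 255.9], [247, 254, 4, 5]), (42, [261.2, 296.1], [258, 293, 8, 7])]
```

View pics/c1.png

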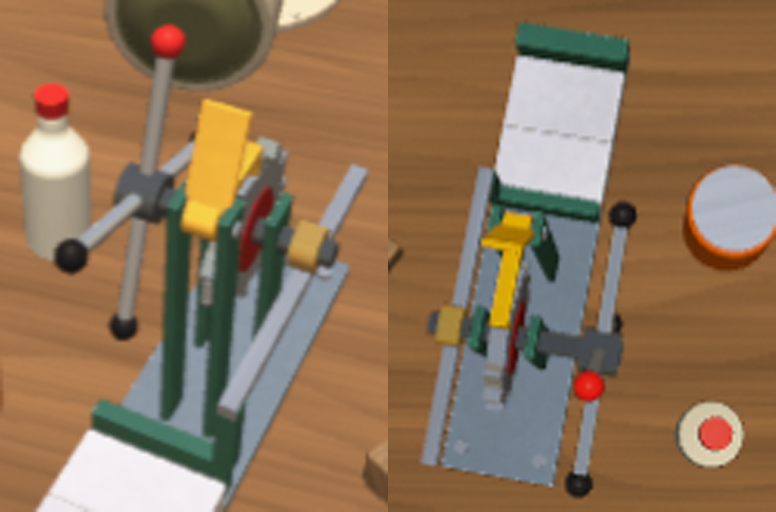

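```bash
cat >> h.py <<'E'
def fitpose(L,M):
    L,M=np.array(L),np.array(M);l=L-L.mean(0);m=M-M.mean(0)
    th=np.arctan2((l[:,0]*m[:,1]-l[:,1]*m[:,0]).sum(),(l*m).sum())
    R=np.array([[np.cos(th),-np.sin(th)],[np.sin(th),np.cos(th)]]);return th,M.mean(0)-R@L.mean(0),R
E
python3 - <<'E'
from h import *
print("cams",ray("scene",(280,210))[0],ray("top",(280,210))[0])
kn,e=tri((308.8,147.9),(264.3,263.9));print("knob",kn,e,onz("scene",(308.8,147.9),.2333),onz("top",(264.3,263.9),.2333))
fb=tri((277.6,217.9),(275.4,209.1));print("front",fb)
tt=onz("scene",(328.9,169),.2676);print("tab",tt)
rb=onz("top",(261.2,296.1),.0923);print("rear",rb)
L=[(-.0377,-.075),(.1034,-.075),(-.1034,-.075),(.0503,0)]
M=[kn[:2],fb[0][:2],rb[:2],tt[:2]]
th,t,R=fitpose(L,M);print("pose",np.degrees(th),t);print("res mm",1e3*(np.array(M)-(np.array(L)@R.T+t)))
p=R@[.1165,.05]
# black/other checks: base corners, bystanders
for nm,n,px,z in(("tin","top",(312,208),.1),("tin","scene",(233.5,237),.1),("glue","top",(305.2,279.5),.15),("glue","scene",(271.3,163.5),.15),("sand","top",(187,227),.034),("sand","scene",(395,277),.034)):
    q=onz(n,px,z);print(nm,n,q,"clamp",R.T@(q[:2]-t))
for c in((-.115,.05),(-.115,-.05),(.285,.05),(.285,-.05)):
    w=np.r_[R@c+t,0]; print(c,w,proj("top",w),proj("scene",w))
E
```

```text
cams [1.10225873 0.22148529 0.70245325] [0.42214876 0.02034382 1.10160722]
knob [0.46256295 0.05080649 0.23639639] [np.float64(1.2441001816223654), np.float64(1.2441001816223678)] [0.45794132 0.05086928 0.2333    ] [0.46304281 0.04971254 0.2333    ]
front (array([0.59806961, 0.02902018, 0.16076856]), [np.float64(1.4049097516935547), np.float64(1.4049097516934723)])
tab [0.55587262 0.11438844 0.2676    ]
rear [0.3893069  0.06081784 0.0923    ]
pose -8.334358419573238 [0.5064897  0.11987078]
res mm [[ 4.24631985 -0.32095791]
 [ 0.14312938 -1.65487841]
 [-4.00358473  0.16720826]
 [-0.3858645   1.80862806]]
tin top [ 0.61393079 -0.06610314  0.1       ] clamp [ 0.13326325 -0.16843631]
tin scene [ 0.62019377 -0.05908228  0.1       ] clamp [ 0.13844242 -0.16058179]
glue top [ 0.43143038 -0.04519808  0.15      ] clamp [-0.05033997 -0.17420539]
glue scene [ 0.42708264 -0.04419809  0.15      ] clamp [-0.05478674 -0.17384616]
sand top [0.56936005 0.2704539  0.034     ] clamp [0.04037942 0.15810586]
sand scene [0.56914041 0.27178458 0.034     ] clamp [0.03996923 0.15939064]
(-0.115, 0.05) [0.39995169 0.18601193 0.        ] [217.11763576 290.22205425] [366.01439027 223.07205996]
(-0.115, -0.05) [0.38545673 0.08706802 0.        ] [252.95230902 296.27375034] [328.07065477 210.71043792]
(0.285, 0.05) [0.7957273 0.1280321 0.       ] [242.24771428 152.52453831] [295.27521189 365.31649676]
(0.285, -0.05) [0.78123235 0.0290882  0.        ] [276.03170249 157.56556573] [247.81527631 342.72133702]
```

Call:
arm_command:
  steps:
    - {"delta_pos":[0,0,40],"dr":[0,0,-1.2]}
    - {"delta_pos":[0,0,37],"dr":[0,0,-1.2]}
    - {"delta_pos":[19,34,0],"dr":[0,0,-1.2]}
    - {"delta_pos":[19,34,0],"dr":[0,0,-1.2]}
    - {"delta_pos":[19,34,0],"dr":[0,0,-1.2]}
    - {"delta_pos":[19,34,0],"dr":[0,0,-1.2]}
    - {"delta_pos":[19,34,0],"dr":[0,0,-1.2]}
    - {"delta_pos":[19,34,0],"dr":[0,0,-1.2]}
    - {"delta_pos":[19,34,0],"dr":[0,0,-1.2]}
    - {"delta_pos":[19,34,0],"dr":[0,0,-1.2]}
    - {"delta_pos":[19,34,0],"dr":[0,0,-1.2]}
    - {"delta_pos":[19,34,0],"dr":[0,0,-1.2]}
    - {"delta_pos":[19,34,0],"dr":[0,0,-1.2]}
    - {"delta_pos":[19,34,0],"dr":[0,0,-1.2]}
    - {"delta_pos":[19,34,0],"dr":[0,0,-1.2]}
    - {"delta_pos":[19,34,0],"dr":[0,0,-1.2]}
    - {"delta_pos":[19,34,0],"dr":[0,0,-1.2]}
    - {"delta_pos":[19,34,0],"dr":[0,0,-1.2]}
    - {"delta_pos":[19,34,0],"dr":[0,0,-1.2]}
    - {"delta_pos":[0,0,0],"dr":[0,0,-1.2]}
  grip: 0

```text
time_s: 2.1
position: [0.4775, 0.053, 0.3296]
tool_rot: [[-0.132, -0.991, -0.001], [-0.991, 0.132, 0.001], [-0.001, 0.001, -1.0]]
ft_force: [-0.7, -0.1, -1.0]
grip_width: -0.0001
```

Call:
arm_command:
  steps:
    - {"delta_pos":[13,22,0],"dr":[0,0,-0.7]}
    - {"delta_pos":[13,22,0],"dr":[0,0,0]}
    - {"delta_pos":[12,21,0],"dr":[0,0,0]}
    - {"delta_pos":[0,0,-20],"dr":[0,0,0]}
    - {"delta_pos":[0,0,-20],"dr":[0,0,0]}
    - {"delta_pos":[0,0,-22],"dr":[0,0,0]}
    - {"delta_pos":[0,0,0],"dr":[0,0,0]}

```text
time_s: 2.8
position: [0.5133, 0.1143, 0.2658]
tool_rot: [[-0.148, -0.989, -0.006], [-0.989, 0.148, -0.0], [0.001, 0.006, -1.0]]
ft_force: [-0.2, -0.0, 0.7]
grip_width: -0.0002
```

```bash
cat > look.py <<'E'
from h import *
import sys
s=env.get_image("scene");t=env.get_image("top")
cv2.imwrite(f"pics/s{sys.argv[1]}.png",s);cv2.imwrite(f"pics/t{sys.argv[1]}.png",t)
a=cv2.resize(s[115:280,245:370],None,fx=3.1,fy=3.1,interpolation=cv2.INTER_CUBIC)
b=cv2.resize(t[165:330,200:325],None,fx=3.1,fy=3.1,interpolation=cv2.INTER_CUBIC)
cv2.imwrite(f"pics/c{sys.argv[1]}.png",np.hstack([a,b]))
print("red s",blobs(s,(0,150,90),(4,255,255),(250,125,420,200)),"t",blobs(t,(0,150,90),(4,255,255),(225,220,300,290)))
o=env.observe();print(o['time_s'],o['position'],o['ft_force'])
T=np.array([.5065,.1199]);R=np.array([[.9894,.1449],[-.1449,.9894]])
print("clamp xy",R.T@(o['position'][:2]-T))
E
python3 look.py 2
```

```text
red s [(84, [308.7, 147.9], [304, 143, 10, 11]), (101, [271.3, 167.0], [266, 162, 11, 11]), (16, [340.4, 197.7], [338, 196, 5, 4])] t [(75, [264.3, 263.9], [260, 259, 10, 10])]
2.9 [0.51452292 0.1144442  0.26884191] [0.65008823 1.32413303 0.21744487]
clamp xy [ 0.00872842 -0.00423545]
```

View pics/c2.png

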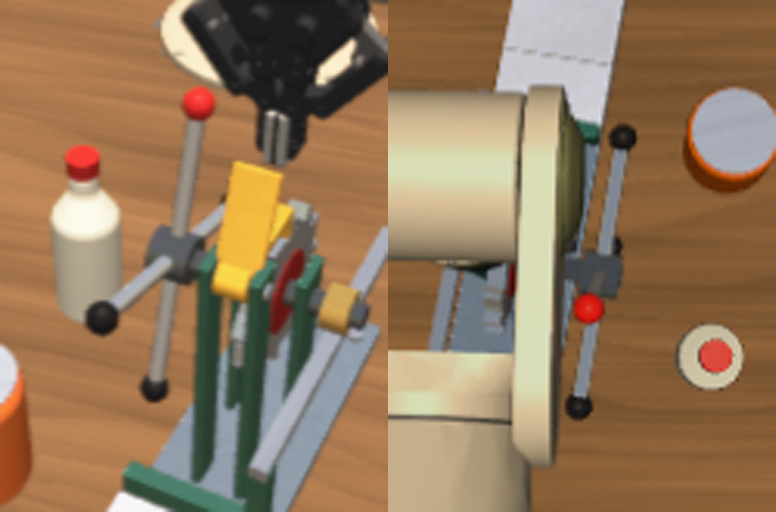

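The scene crop shows the shut fingertips at about (277,163), behind the yellow tab top at (257,170), and the projected tip agrees with this. The red knob hasn't moved. Next I push the tab.

Call:
arm_command:
  steps:
    - {"delta_pos":[1,4,-6],"dr":[0,0,0]}
    - {"delta_pos":[5,-0.7,0],"dr":[0,0,0]}
    - {"delta_pos":[5,-0.7,0],"dr":[0,0,0]}
    - {"delta_pos":[4,-0.6,0],"dr":[0,0,0]}
    - {"delta_pos":[4,-0.6,0],"dr":[0,0,0]}
    - {"delta_pos":[4,-0.6,0],"dr":[0,0,0]}
    - {"delta_pos":[4,-0.6,0],"dr":[0,0,0]}
    - {"delta_pos":[4,-0.6,0],"dr":[0,0,0]}
    - {"delta_pos":[4,-0.6,0],"dr":[0,0,0]}
    - {"delta_pos":[4,-0.6,0],"dr":[0,0,0]}
    - {"delta_pos":[0,0,0],"dr":[0,0,0]}

```text
time_s: 4.0
position: [0.5539, 0.1131, 0.2622]
tool_rot: [[-0.148, -0.989, 0.0], [-0.989, 0.148, -0.0], [-0.0, -0.0, -1.0]]
ft_force: [-0.5, -0.5, 0.1]
grip_width: -0.0002
```

Call:
arm_command:
  steps:
    - {"delta_pos":[4,-0.6,0],"dr":[0,0,0]}
    - {"delta_pos":[4,-0.6,0],"dr":[0,0,0]}
    - {"delta_pos":[4,-0.6,0],"dr":[0,0,0]}
    - {"delta_pos":[4,-0.6,0],"dr":[0,0,0]}
    - {"delta_pos":[4,-0.6,0],"dr":[0,0,0]}
    - {"delta_pos":[0,0,0],"dr":[0,0,0]}
    - {"delta_pos":[0,0,0],"dr":[0,0,0]}

```text
time_s: 4.7
position: [0.5737, 0.1102, 0.2622]
tool_rot: [[-0.148, -0.989, 0.0], [-0.989, 0.148, -0.0], [-0.0, -0.0, -1.0]]
ft_force: [0.7, -0.2, -0.8]
grip_width: -0.0
```

```bash
python3 look.py 3
```

```text
red s [(100, [271.2, 167.0], [266, 162, 11, 11]), (16, [340.4, 197.7], [338, 196, 5, 4])] t [(75, [264.3, 263.9], [260, 259, 10, 10])]
4.8 [0.57353057 0.11025209 0.26228133] [ 0.15486459 -0.89172146 -0.55608506]
clamp xy [0.06771803 0.00016708]
```

View pics/c3.png

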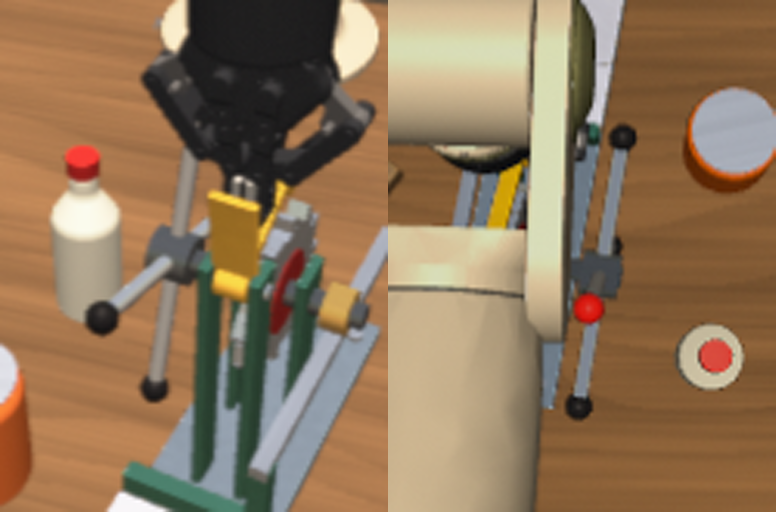

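The tab is now tilted past vertical (crop (235,230)), with the nose raised and the knob unmoved in the top view. I estimate the pawl at about 0.5 rad. Next I go round to the near side of the knob.

Call:
arm_command:
  steps:
    - {"delta_pos":[-6,0.9,0],"dr":[0,0,0]}
    - {"delta_pos":[-6,0.9,0],"dr":[0,0,0]}
    - {"delta_pos":[0,0,20],"dr":[0,0,0]}
    - {"delta_pos":[0,0,20],"dr":[0,0,0]}
    - {"delta_pos":[-20,-7.9,0],"dr":[0,0,0]}
    - {"delta_pos":[-20,-7.9,0],"dr":[0,0,0]}
    - {"delta_pos":[-20,-7.9,0],"dr":[0,0,0]}
    - {"delta_pos":[-20,-7.9,0],"dr":[0,0,0]}
    - {"delta_pos":[-20,-7.9,0],"dr":[0,0,0]}
    - {"delta_pos":[-20,-7.9,0],"dr":[0,0,0]}
    - {"delta_pos":[-21.5,-7.7,0],"dr":[0,0,0]}
    - {"delta_pos":[0,0,-20],"dr":[0,0,0]}
    - {"delta_pos":[0,0,-20],"dr":[0,0,0]}
    - {"delta_pos":[0,0,-18],"dr":[0,0,0]}
    - {"delta_pos":[0,0,0],"dr":[0,0,0]}
    - {"delta_pos":[0,0,0],"dr":[0,0,0]}

```text
time_s: 6.4
position: [0.4199, 0.0571, 0.2449]
tool_rot: [[-0.148, -0.989, 0.0], [-0.989, 0.148, -0.0], [0.0, -0.0, -1.0]]
ft_force: [-1.0, -0.6, -0.0]
grip_width: -0.0001
```

```bash
python3 look.py 4
```

```text
red s [(84, [308.7, 147.9], [304, 143, 10, 11]), (102, [271.3, 167.0], [266, 162, 11, 11]), (16, [340.4, 197.7], [338, 196, 5, 4])] t []
6.5 [0.42024537 0.0569817  0.24536192] [ 0.09269514 -0.29709478  1.08619108]
clamp xy [-0.07622347 -0.07474966]
```

View pics/c4.png

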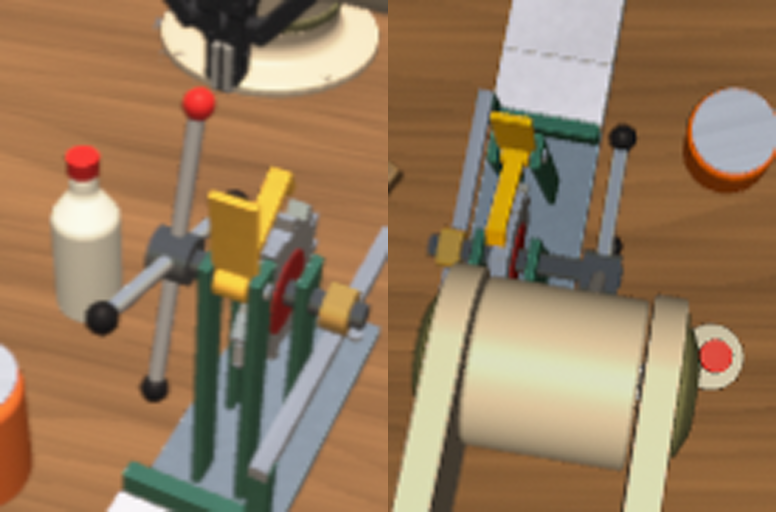

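The pawl stays up with the finger away: tab upright at (233,225), nose at (275,190) in the crop. The finger stands behind the red knob at (199,103). Now I push the knob.

Call:
arm_command:
  steps:
    - {"delta_pos":[4,-0.6,0],"dr":[0,0,0]}
    - {"delta_pos":[4,-0.6,0],"dr":[0,0,0]}
    - {"delta_pos":[4,-0.6,0],"dr":[0,0,0]}
    - {"delta_pos":[3,-0.4,0],"dr":[0,0,0]}
    - {"delta_pos":[3,-0.4,0],"dr":[0,0,0]}
    - {"delta_pos":[3,-0.4,0],"dr":[0,0,0]}
    - {"delta_pos":[3,-0.4,0],"dr":[0,0,0]}
    - {"delta_pos":[4,-0.6,0],"dr":[0,0,0]}
    - {"delta_pos":[4,-0.6,0],"dr":[0,0,0]}
    - {"delta_pos":[4,-0.6,0],"dr":[0,0,0]}
    - {"delta_pos":[4,-0.6,0],"dr":[0,0,0]}
    - {"delta_pos":[4,-0.6,0],"dr":[0,0,0]}
    - {"delta_pos":[4,-0.6,0],"dr":[0,0,0]}
    - {"delta_pos":[4,-0.6,0],"dr":[0,0,0]}
    - {"delta_pos":[3,-0.4,0],"dr":[0,0,0]}
    - {"delta_pos":[3,-0.4,0],"dr":[0,0,0]}
    - {"delta_pos":[2,-0.3,0],"dr":[0,0,0]}
    - {"delta_pos":[2,-0.3,0],"dr":[0,0,0]}
    - {"delta_pos":[0,0,0],"dr":[0,0,0]}
    - {"delta_pos":[0,0,0],"dr":[0,0,0]}

```text
time_s: 8.5
position: [0.4821, 0.048, 0.2443]
tool_rot: [[-0.148, -0.989, 0.0], [-0.989, 0.148, 0.0], [-0.0, -0.0, -1.0]]
ft_force: [0.5, 0.0, 0.9]
grip_width: -0.0001
```

```bash
python3 look.py 5; python3 - <<'E'
from h import *
R=np.array([[.9894,.1449],[-.1449,.9894]]);T=np.array([.5065,.1199])
s=cv2.imread("pics/s5.png");print("black",blobs(s,(0,0,0),(180,255,45),(255,170,330,280)))
for a in(.35,.4,.45,.5,.55):
    f=lambda k:np.r_[R@[.11*np.sin(k),-.075]+T,.13+.11*np.cos(k)]
    print(a,[np.round(proj("scene",f(a-.35+d)),1).tolist() for d in(0,np.pi/2,np.pi)])
E
```

```text
red s [(93, [299.9, 157.1], [295, 152, 11, 11]), (102, [271.3, 167.0], [266, 162, 11, 11]), (16, [340.4, 197.7], [338, 196, 5, 4])] t []
8.6 [0.48200827 0.0480115  0.24430855] [-0.56983078 -0.49267886 -0.28230052]
clamp xy [-0.01381548 -0.07467533]
black [(25, [302.2, 230.6], [299, 229, 8, 5]), (47, [277.2, 234.1], [273, 230, 9, 8])]
0.35 [[301.0, 155.4], [276.6, 231.2], [299.9, 232.3]]
0.4 [[299.8, 157.0], [276.7, 233.1], [300.9, 230.7]]
0.45 [[298.6, 158.7], [276.9, 234.8], [301.9, 229.0]]
0.5 [[297.4, 160.5], [277.2, 236.4], [302.8, 227.3]]
0.55 [[296.2, 162.4], [277.5, 237.9], [303.8, 225.5]]
```

Call:
arm_command:
  steps:
    - {"delta_pos":[2,-0.3,0],"dr":[0,0,0]}
    - {"delta_pos":[2,-0.3,0],"dr":[0,0,0]}
    - {"delta_pos":[2,-0.3,0],"dr":[0,0,0]}
    - {"delta_pos":[2,-0.3,0],"dr":[0,0,0]}
    - {"delta_pos":[2,-0.3,0],"dr":[0,0,0]}
    - {"delta_pos":[0,0,0],"dr":[0,0,0]}
    - {"delta_pos":[0,0,0],"dr":[0,0,0]}
    - {"delta_pos":[0,0,0],"dr":[0,0,0]}

```text
time_s: 9.4
position: [0.4921, 0.0464, 0.2444]
tool_rot: [[-0.148, -0.989, 0.001], [-0.989, 0.148, -0.0], [-0.0, -0.001, -1.0]]
ft_force: [0.2, -0.4, -0.9]
grip_width: 0.0003
```

```bash
python3 look.py 6; python3 - <<'E'
from h import *
R=np.array([[.9894,.1449],[-.1449,.9894]]);T=np.array([.5065,.1199])
s=cv2.imread("pics/s6.png");print("black",blobs(s,(0,0,0),(180,255,45),(255,170,330,280)))
for a in(-.05,0,.05,.45,.5,.55):
    f=lambda k:np.r_[R@[.11*np.sin(k),-.075]+T,.13+.11*np.cos(k)]
    print(a,[np.round(proj("scene",f(a-.35+d)),1).tolist() for d in(0,np.pi/2,np.pi)])
E
```

```text
red s [(94, [297.5, 160.6], [293, 155, 10, 12]), (102, [271.3, 167.0], [266, 162, 11, 11]), (16, [340.4, 197.7], [338, 196, 5, 4])] t []
9.5 [0.49205728 0.04645256 0.24443345] [-0.5950654   0.43028736 -0.18088723]
clamp xy [-0.00364709 -0.07476164]
black [(23, [304.2, 227.7], [301, 226, 7, 4]), (43, [277.6, 237.2], [274, 233, 8, 8])]
-0.05 [[309.9, 147.5], [278.0, 212.8], [291.8, 242.2]]
0 [[308.9, 148.0], [277.6, 215.4], [292.8, 241.3]]
0.05 [[307.8, 148.7], [277.3, 217.9], [293.8, 240.3]]
0.45 [[298.6, 158.7], [276.9, 234.8], [301.9, 229.0]]
0.5 [[297.4, 160.5], [277.2, 236.4], [302.8, 227.3]]
0.55 [[296.2, 162.4], [277.5, 237.9], [303.8, 225.5]]
```

View pics/c6.png

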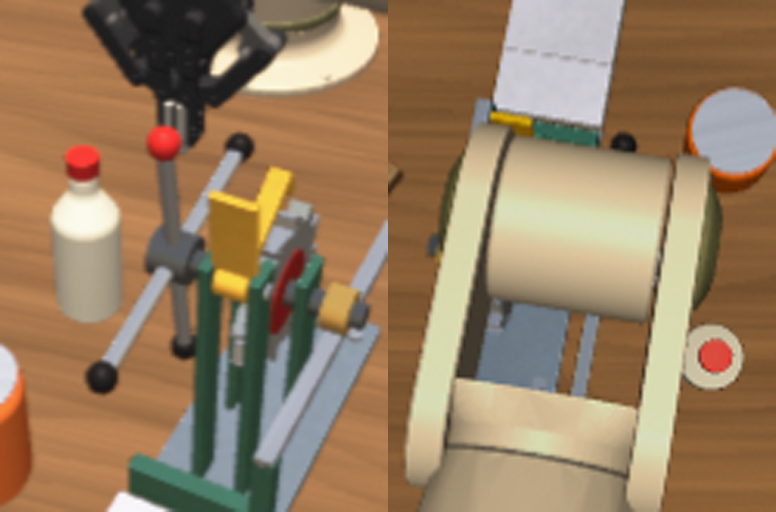

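The wheel is at about 0.51–0.53 rad: the red knob is at (297.5,160.6) and the black knob at (277.6,237.2), both matching predictions. The pawl is still up. Now I go over to the far side of the tab.

Call:
arm_command:
  steps:
    - {"delta_pos":[-5,0.7,0],"dr":[0,0,0]}
    - {"delta_pos":[-5,0.7,0],"dr":[0,0,0]}
    - {"delta_pos":[0,0,24],"dr":[0,0,0]}
    - {"delta_pos":[0,0,24],"dr":[0,0,0]}
    - {"delta_pos":[0,0,20],"dr":[0,0,0]}
    - {"delta_pos":[18.6,6.8,0],"dr":[0,0,0]}
    - {"delta_pos":[18.6,6.8,0],"dr":[0,0,0]}
    - {"delta_pos":[18.6,6.8,0],"dr":[0,0,0]}
    - {"delta_pos":[18.6,6.8,0],"dr":[0,0,0]}
    - {"delta_pos":[18.6,6.8,0],"dr":[0,0,0]}
    - {"delta_pos":[18.6,6.8,0],"dr":[0,0,0]}
    - {"delta_pos":[18.6,6.8,0],"dr":[0,0,0]}
    - {"delta_pos":[18.6,6.8,0],"dr":[0,0,0]}
    - {"delta_pos":[0,0,0],"dr":[0,0,0]}
    - {"delta_pos":[0,0,-20],"dr":[0,0,0]}
    - {"delta_pos":[0,0,-20],"dr":[0,0,0]}
    - {"delta_pos":[0,0,-10],"dr":[0,0,0]}
    - {"delta_pos":[0,0,0],"dr":[0,0,0]}

```text
time_s: 11.3
position: [0.6299, 0.1021, 0.2613]
tool_rot: [[-0.148, -0.989, -0.003], [-0.989, 0.148, 0.0], [0.0, 0.003, -1.0]]
ft_force: [0.3, 0.4, 0.7]
grip_width: 0.0001
```

```bash
python3 look.py 7
```

```text
red s [(105, [271.5, 166.9], [266, 162, 12, 11]), (16, [340.4, 197.7], [338, 196, 5, 4])] t [(72, [268.3, 240.9], [264, 236, 10, 10])]
11.4 [0.63072106 0.10214897 0.26330728] [-0.08361362 -1.1604314   0.02814677]
clamp xy [0.12547644 0.00043676]
```

View pics/c7.png

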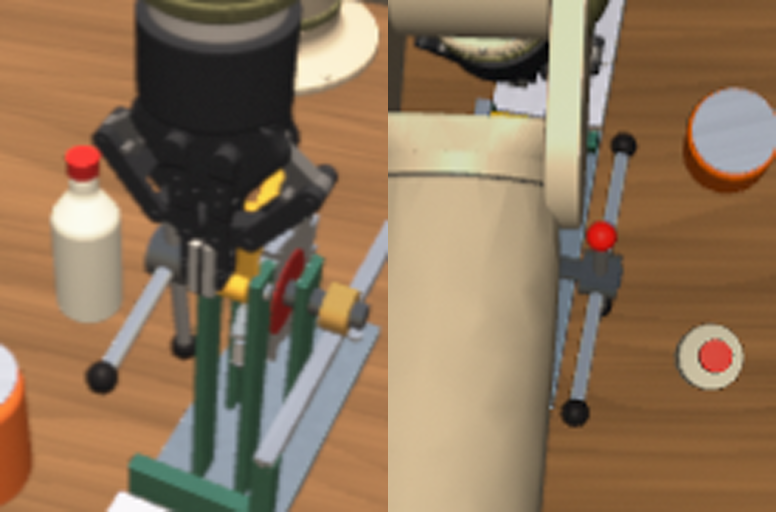

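The fingers now stand on the far side of the tab (crop (203,270)). The knob in the top view is at (268.3,240.9), so the wheel is undisturbed. Now I push the tab back.

Call:
arm_command:
  steps:
    - {"delta_pos":[-4,0.6,0],"dr":[0,0,0]}
    - {"delta_pos":[-4,0.6,0],"dr":[0,0,0]}
    - {"delta_pos":[-4,0.6,0],"dr":[0,0,0]}
    - {"delta_pos":[-4,0.6,0],"dr":[0,0,0]}
    - {"delta_pos":[-4,0.6,0],"dr":[0,0,0]}
    - {"delta_pos":[-4,0.6,0],"dr":[0,0,0]}
    - {"delta_pos":[-4,0.6,0],"dr":[0,0,0]}
    - {"delta_pos":[-4,0.6,0],"dr":[0,0,0]}
    - {"delta_pos":[-3,0.4,0],"dr":[0,0,0]}
    - {"delta_pos":[-3,0.4,0],"dr":[0,0,0]}
    - {"delta_pos":[-2,0.3,0],"dr":[0,0,0]}
    - {"delta_pos":[-2,0.3,0],"dr":[0,0,0]}
    - {"delta_pos":[-2,0.3,0],"dr":[0,0,0]}
    - {"delta_pos":[0,0,0],"dr":[0,0,0]}
    - {"delta_pos":[0,0,0],"dr":[0,0,0]}

```text
time_s: 12.9
position: [0.5866, 0.1087, 0.2621]
tool_rot: [[-0.148, -0.989, -0.001], [-0.989, 0.148, -0.0], [0.0, 0.001, -1.0]]
ft_force: [-1.1, -0.9, -0.5]
grip_width: 0.0001
```

Call:
arm_command:
  steps:
    - {"delta_pos":[-1,0.15,0],"dr":[0,0,0]}
    - {"delta_pos":[-1,0.15,0],"dr":[0,0,0]}
    - {"delta_pos":[-1,0.15,0],"dr":[0,0,0]}
    - {"delta_pos":[-1,0.15,0],"dr":[0,0,0]}
    - {"delta_pos":[-1,0.15,0],"dr":[0,0,0]}
    - {"delta_pos":[0,0,0],"dr":[0,0,0]}
    - {"delta_pos":[0,0,0],"dr":[0,0,0]}

```text
time_s: 13.6
position: [0.5817, 0.1095, 0.2624]
tool_rot: [[-0.148, -0.989, -0.0], [-0.989, 0.148, 0.0], [-0.0, 0.0, -1.0]]
ft_force: [0.7, -0.5, 0.1]
grip_width: -0.0002
```

Clamp x is now 76 mm; I expect the stop at about 74.6.

Call:
arm_command:
  steps:
    - {"delta_pos":[-0.7,0.1,0],"dr":[0,0,0]}
    - {"delta_pos":[-0.7,0.1,0],"dr":[0,0,0]}
    - {"delta_pos":[0,0,0],"dr":[0,0,0]}
    - {"delta_pos":[0,0,0],"dr":[0,0,0]}

```text
time_s: 14.0
position: [0.5804, 0.1097, 0.2623]
tool_rot: [[-0.148, -0.989, 0.0], [-0.989, 0.148, 0.0], [-0.0, -0.0, -1.0]]
ft_force: [1.7, -0.5, 0.3]
grip_width: -0.0001
```

Call:
arm_command:
  steps:
    - {"delta_pos":[-0.7,0.1,0],"dr":[0,0,0]}
    - {"delta_pos":[0,0,0],"dr":[0,0,0]}
    - {"delta_pos":[0,0,0],"dr":[0,0,0]}

```text
time_s: 14.3
position: [0.5802, 0.1097, 0.2624]
tool_rot: [[-0.148, -0.989, 0.001], [-0.989, 0.148, -0.0], [-0.0, -0.001, -1.0]]
ft_force: [5.4, -0.5, -1.9]
grip_width: -0.0001
```

Call:
arm_command:
  steps:
    - {"delta_pos":[-0.7,0.1,0],"dr":[0,0,0]}
    - {"delta_pos":[0,0,0],"dr":[0,0,0]}
    - {"delta_pos":[0,0,0],"dr":[0,0,0]}

```text
time_s: 14.6
position: [0.5799, 0.1097, 0.2624]
tool_rot: [[-0.148, -0.989, 0.003], [-0.989, 0.148, -0.0], [-0.0, -0.003, -1.0]]
ft_force: [7.6, -0.6, -2.2]
grip_width: 0.0005
```

Contact force rose to 7.6 N and motion stopped where the down-stop was predicted. Now I back off and check.

Call:
arm_command:
  steps:
    - {"delta_pos":[10,-1.5,0],"dr":[0,0,0]}
    - {"delta_pos":[15,-2,0],"dr":[0,0,0]}
    - {"delta_pos":[15,-2,0],"dr":[0,0,0]}
    - {"delta_pos":[0,0,25],"dr":[0,0,0]}
    - {"delta_pos":[0,0,25],"dr":[0,0,0]}
    - {"delta_pos":[0,0,25],"dr":[0,0,0]}
    - {"delta_pos":[0,-25,0],"dr":[0,0,0]}
    - {"delta_pos":[-10,-25,0],"dr":[0,0,0]}
    - {"delta_pos":[-10,-25,0],"dr":[0,0,0]}
    - {"delta_pos":[-15,-30,0],"dr":[0,0,0]}
    - {"delta_pos":[-15,-30,0],"dr":[0,0,0]}
    - {"delta_pos":[-15,-30,0],"dr":[0,0,0]}
    - {"delta_pos":[-15,-30,0],"dr":[0,0,0]}
    - {"delta_pos":[-15,-30,0],"dr":[0,0,0]}
    - {"delta_pos":[-15,-30,0],"dr":[0,0,0]}
    - {"delta_pos":[-15,-30,0],"dr":[0,0,0]}
    - {"delta_pos":[0,0,0],"dr":[0,0,0]}
    - {"delta_pos":[0,0,0],"dr":[0,0,0]}

```text
time_s: 16.4
position: [0.4938, -0.1809, 0.3373]
tool_rot: [[-0.149, -0.989, -0.001], [-0.989, 0.149, 0.001], [-0.001, 0.001, -1.0]]
ft_force: [0.4, -0.0, 0.7]
grip_width: -0.0001
```

```bash
python3 look.py 8; python3 - <<'E'
from h import *
for i in("cene0","8"):
    s=cv2.imread(f"pics/s{i}.png");print(i,"yel",blobs(s,(18,150,100),(32,255,255),(300,140,345,225)),"black",blobs(s,(0,0,0),(180,255,45),(255,170,330,280),20))
for i in("op0","8"):
    t=cv2.imread(f"pics/t{i}.png");print(i,"yel",blobs(t,(18,150,100),(32,255,255),(222,200,260,260)),"red",blobs(t,(0,150,90),(4,255,255),(225,220,320,300)),"tin",blobs(t,(5,200,120),(14,255,255),(290,190,330,235)))
E
```

```text
red s [(92, [297.5, 160.7], [293, 156, 10, 11]), (102, [271.3, 167.0], [266, 162, 11, 11]), (16, [340.4, 197.7], [338, 196, 5, 4])] t [(73, [268.3, 240.9], [264, 236, 10, 10])]
16.5 [ 0.49423991 -0.1799565   0.33729072] [ 1.11685692  1.25935678 -0.30866734]
clamp xy [ 0.03131907 -0.29845451]
cene0 yel [(716, [324.8, 188.1], [313, 167, 26, 45])] black [(56, [277.6, 217.9], [273, 213, 10, 10]), (28, [294.1, 240.9], [291, 238, 7, 6])]
8 yel [(707, [324.7, 188.2], [313, 167, 26, 45])] black [(23, [304.2, 227.7], [301, 226, 7, 4]), (44, [277.5, 237.2], [274, 233, 8, 8])]
op0 yel [(299, [238.2, 224.1], [230, 209, 17, 37]), (18, [222.5, 243.7], [222, 240, 3, 11])] red [(12, [240.8, 243.5], [240, 238, 3, 12]), (75, [264.3, 263.9], [260, 259, 10, 10]), (85, [305.2, 279.5], [300, 275, 11, 10])] tin [(68, [306.3, 217.2], [296, 203, 28, 21])]
8 yel [(301, [238.2, 224.0], [230, 208, 17, 38]), (18, [222.5, 243.7], [222, 240, 3, 11])] red [(73, [268.3, 240.9], [264, 236, 10, 10]), (85, [305.2, 279.5], [300, 275, 11, 10])] tin [(63, [306.2, 217.0], [296, 203, 28, 21])]
```

View pics/c8.png

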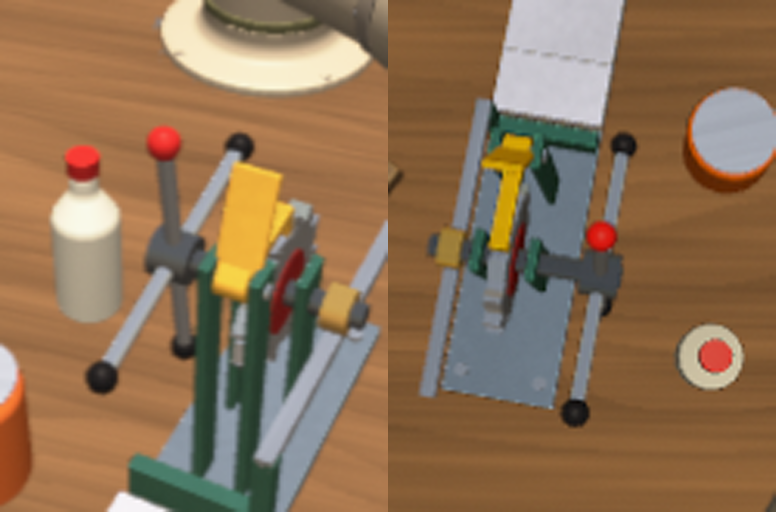

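The pawl blob is back to its starting pixels within about 0.1 px. The knob is at (297.5,160.7), one notch on, and the bystanders are unmoved. I'm handing in.

```bash
python3 -c "
from rig import env
print(env.close_job())"
```

```text
the job is handed in; nothing more can be done
None
```

I eased the clamp by one notch and handed the job in at about 16.5 s; the hand-in gives no verdict. With shut fingertips I pushed the tab away to about 0.5 rad, then pushed the red knob until the wheel read about 0.52 rad. Last I pushed the tab back until it met its stop, at about 8 N.

**Wheel:** the final pictures put it at about 0.50–0.53 rad, and it did not move when the pawl dropped.

**Pawl:** its outline is back within about 0.1 px of where it started. A pawl left 0.06 rad up would show as roughly 2 px, so it is fully down.

**Bystanders:** the tin and glue pixels are unchanged. I did not measure the sanding block again at the end, but the arm never went near it.

**Robot:** it ended well clear of everything.

No checks failed. The red knob read slightly lower than the black knobs, by up to about 0.05 rad, which is well inside the 0.13 rad tolerance.

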